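Turn a washed sample plate well-up over the turning ramp

TASK

Slide the catch tray along the bench, without lifting it or letting it touch anything standing on the bench, until it sits square and centred under the overhanging edge of the turning ramp with its tall wall outwards. Then take the one sample plate that lies well-down off the drainer and let it drop, from a few centimetres, across the ramp's edge so that it turns over and comes to rest flat in the tray with its well up; do not handle it again once it has turned, and leave everything else where it is.

Things in the scene. Friction and masses are not known exactly. Their poses are not given: they have to be found in the camera images.
- ramp: Turning ramp, fixed, bare stainless sheet: a slope 150 mm long, 112 mm wide, climbing at 35 degrees to a free upper edge. Origin: on the bench straight below the outermost line of that edge, midway along it; x is level and points out over the edge, away from the slope, y runs along the edge. Sides flanged 8 mm high from 35 mm behind the edge back. Base and legs (112 mm wide) reach from x = -62 to -144 mm; under the edge it is open.
- edge (a point): Middle of the ramp's free edge: a level round bar 8 mm thick and 112 mm long; this point is at its outermost line, at the height of its top, 120 mm above the bench. Axes as the ramp's. A plate let go level, long side across the edge, 15 to 35 mm above it and its middle 12 to 20 mm out (+x), catches the bar by its inner part and turns over as it falls.
- berth (a point): The spot on the bench for the middle of the catch tray: 25 mm out (+x) from below the ramp's edge, midway along it. Axes as the ramp's. The tray belongs with its x axis along this x axis: its low front end under the edge, 20 mm short of the ramp's base, its tall wall outwards.
- tray_mid (a point): Catch tray, loose, steel, about 0.45 kg, lined with black rubber: 130 mm long (x) by 112 mm wide (y). This point: centre of its underside, on the bench; x points from the low front end to the tall back wall. Floor 5 mm thick, front lip 12 mm high, side walls 18 mm (31 mm near the back), back wall 45 mm, walls 4 to 5 mm thick. It starts with its front roughly towards the ramp.
- tray_grip (a point): Where to grip the tray: middle of the black upright tab on its back wall, 10 mm thick along the tray's x, 46 mm wide along its y, its top 85 mm above the bench. This point is 66 mm above the bench and 62.5 mm from tray_mid along the tray's x. Axes as the tray's.
- plate_mid (a point): Centre of the sample plate that starts well-down on the drainer: plain aluminium, 54 mm (x) by 40 mm (y) by 8 mm thick, about 45 g. One broad face has a round well 26 mm wide and 3 mm deep, the other is plain. Its z axis comes out of the PLAIN face: z is up at the start and must point down at the end. Its x lies roughly along the drainer's y.
- spare_a_mid (a point): Spare sample plate of the same size, already well-up, on the drainer; centre. Its z axis comes out of the well face. Leave it.
- spare_b_mid (a point): Another spare sample plate like spare_a, already well-up, on the drainer; centre. Leave it.
- drainer: Ribbed grey drainer, fixed: 110 mm (x, pointing roughly away from the robot) by 250 mm (y), 10 mm high, with the three sample plates lying on its ribs. Origin: centre of its underside on the bench. The tray passes beyond it (on its +x side).
- dish: Round lidded glass dish, fixed, 100 mm across and 96 mm high with its knob, standing beyond the drainer. Origin: centre of its underside.
- rack: White vial rack with black-capped vials, fixed: 56 mm (x) by 130 mm (y), 59 mm high. Origin: centre of its underside.
- mortar: Loose small mortar, white, on a black rubber foot 76 mm across, its white pestle leaning out of it; 72 mm high. Origin: centre of its underside. Leave it.
- capjar: Loose small glass jar with a black cap, 52 mm across, 52 mm high. Origin: centre of its underside. Leave it.
- weighing: Loose small lidded glass weighing bottle, 50 mm across, 45 mm high. Origin: centre of its underside. Leave it.
- pestle: Loose white pestle lying on the bench, 108 mm long along its x, 16 mm thick at the head. Origin: under the middle of its length, on the bench. Leave it.
Not all that is in view belongs to the job. Leave any blue look-alike of the part that bears plate_mid alone.

How it is judged:
By the outcome, as a careful person would: the job done as asked, in the order asked, and still so for the second after the job is handed in, with the robot touching nothing.
It also fails if it takes over 53 s, if anything falls off the work surface, if the arm or the gripper's body presses on something with over 40 N, if the wrist force passes 120 N, or if a joint passes its speed limit or range.

ROBOT

A 6-joint arm with a two-finger parallel gripper is mounted at the origin on the work surface. World frame = base frame: x ahead of the robot, y to its left, z up, the work surface at z = 0. Lengths are in mm, angles in degrees, forces in N, time in s.
With the tool pointing down it reaches from about 400 to 825 mm from the base axis. Payload 7 kg.
Tool frame: the origin (TCP) lies on the centre line of the jaws, within the pads' length; the fingertips stand 17 mm ahead of it and the grasp point (between the pads) lies 2 mm behind it; z points along the fingers, y is the direction in which the jaws open and shut (so a half turn about z gives the same grasp; the last joint's range is limited). The gripper opens to 85 mm and grips with 20 to 120 N. Pads are 22 mm wide; open, the fingers measure 114 mm over their backs; the gripper's body (76 mm by 85 mm) begins 54 mm behind the grasp point. The pads swing forward as they close: fully open they stand 13 mm farther back than shut.
Start: joints at [-55.113, 20.546, 0.682, 0, -70.136, -16.507], TCP at [212.818, -640.55, 248.302] pointing down, gripper open.
Joint ranges: [-176.03, 176.03], [-82.01, 121.73], [-58.28, 71.71], [-173.87, 95.51], [-174.79, -0.11], [-173.66, 173.66]. Speed limits (degrees/s): [136.94, 136.94, 172.46, 180, 180, 180].

INTERFACE

Orientations are given as a 3x3 rotation matrix whose columns are the frame's x, y, z axes.
In Python, from plant import arm gives the robot as it stands. The module is installed in compiled form; this text tells all that it offers.
- The arm moves only by the tool send_rows, never from a script. Its argument "series" is one flat list of numbers, 5 for each row, row after row: the gripper command: -1 is shut, 1 is fully open, values between are in proportion, then the shift along the tool's x, y, z in m, then the turn about the tool's z in rad. In form: [claw, tx, ty, tz, turn, claw, tx, ty, tz, turn, ...]. A call has 1 to 12 rows; each row shifts and turns the commanded pose from where the row before left it, along the tool's axes as they then stand; what a row does not reach is not made up. A row lasts 1/8 s, in which the tool goes at most 62.5 mm and 10.7 degrees, less where a joint would pass 70% of its speed; a pose out of reach is approached as far as the arm can. A call with a gripper value outside its range is refused whole. The fingers move at their own pace and stop on an object; "squeeze" is the grip in N (left out, the last holds). Time passes only in rows, so rows that do not move let the fingers close. It gives the time, the measured TCP pose, the force and the opening at its end, in the units of the state.
- arm.get_state(): the state, without advancing time (a new reading comes with each control period).
- arm.snapshot(name): name is "scene" or "top"; returns the picture (420x560x3 uint8, red, green, blue); there is no depth.
- arm.camera_info(name): a dict with "fovy" (degrees; the focal length in pixels is half the picture's height over the tangent of half this angle, whatever the lens; pixels are square), "cx", "cy" (the principal point, pixels), "xyz" and "attitude" of the camera in the world. Camera axes: x right, y down, z forward; pixel columns grow to the right and rows downward; lengths in mm; the calibration is good to about 2 mm. A picture is of the moment at which its call begins. camera_info takes no time and is no camera call.
- arm.sign_off(): hands the job in, once; it reports no verdict.
The state is a dict: "time": time; "joint_pos": joint angles; "qvel": joint speeds; "joint_efforts": joint torques, N m; "eef_pos": TCP position; "tool_rot": TCP orientation; "ft_force": force on the tool from outside, world axes, zero at the start; "wrist_torque": the same for the moment, N m; "gripper_width": opening from 0.0 (shut) to 1.0 (fully open).
Only numpy, scipy, OpenCV 4.12 (cv2) and the standard library are available. Lean on these libraries where they do the work, as an engineer would, in place of code of your own. Each camera call takes 0.05 s, during which the arm holds its last target.

## Working session

There is one attempt and no reset: what is moved stays moved. The work goes in short steps, Python scripts to look and compute and a tool call to move; the robot and the scene stay as the last step left them, time stands still between calls to the robot, and variables do not carry over. Pictures are saved under pics/ and viewed, and the job is handed in when it is done.

Besides the shell and the picture viewer there is one more tool, called after "Call:" by a JSON object that holds its "method" and its "body". send_rows: Moves the arm, as the interface text tells. Its arguments: {"type":"object","properties":{"series":{"type":"array","items":{"type":"number"}},"squeeze":{"type":"number"}},"required":["series"]}

```bash
mkdir -p pics
python3 - <<'E'
from plant import arm
import cv2
print(arm.get_state())
for n in("scene","top"):
    print(n,arm.camera_info(n))
    cv2.imwrite(f"pics/{n}0.png",arm.snapshot(n)[:,:,::-1])
E
```

```text
{'time': 0.0, 'joint_pos': array([-5.51145366e+01,  2.05911865e+01,  6.35667615e-01, -2.05598436e-02,
       -7.01344098e+01, -1.65057093e+01]), 'qvel': array([-0.0359014 ,  0.01592038, -0.13287397,  0.0001842 ,  0.04818021,
        0.04889676]), 'joint_efforts': array([ 4.55032159e-04, -5.83319521e+01,  2.93413317e+01,  6.93685278e+00,
       -6.10019022e-03, -3.09988502e-05]), 'eef_pos': array([ 212.67390526, -640.16669046,  247.37945189]), 'tool_rot': array([[-9.49025977e-01, -3.15197256e-01, -6.20837081e-04],
       [-3.15197843e-01,  9.49024830e-01,  1.48050062e-03],
       [ 1.22540075e-04,  1.60072005e-03, -9.99998711e-01]]), 'ft_force': array([-0.21208006, -0.1735293 ,  0.76204456]), 'wrist_torque': array([0.01186902, 0.01775702, 0.03543008]), 'gripper_width': 0.9998620456598348}
scene {'fovy': 55.837478028575916, 'cx': 279.3440101916746, 'cy': 207.88124574514947, 'xyz': array([1072.15822189, -116.61709103,  959.54379506]), 'attitude': array([[ 0.28476101,  0.8087493 , -0.51462194],
       [ 0.95848939, -0.24832072,  0.14012461],
       [-0.01446561, -0.53316169, -0.84588968]])}
top {'fovy': 46.556693343210846, 'cx': 274.2895179212149, 'cy': 215.2883533646331, 'xyz': array([ 346.24255583,   46.17955505, 1276.68205461]), 'attitude': array([[-0.0227839 , -0.98253439,  0.18468098],
       [-0.9997058 ,  0.02085375, -0.01238715],
       [ 0.00831951, -0.18490888, -0.98272046]])}
```

View pics/scene0.png

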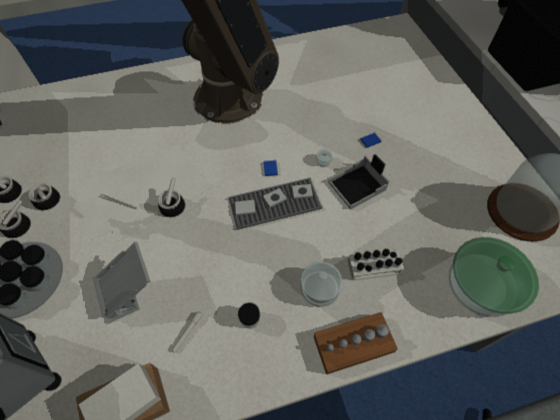

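View pics/top0.png

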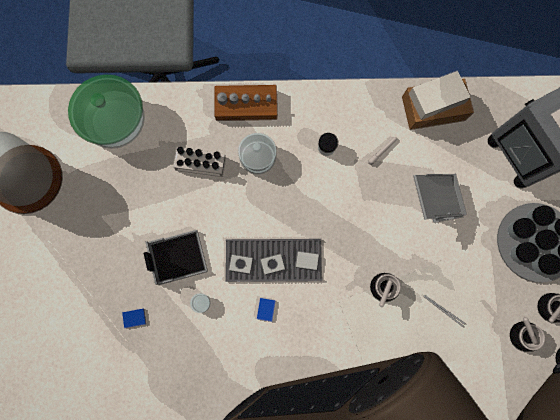

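```bash
cat > h.py <<'E'
import numpy as np, cv2
from plant import arm
def cam(n):
    c=arm.camera_info(n); f=210/np.tan(np.radians(c['fovy']/2)); return c,f
def ray(n,u,v,z):
    c,f=cam(n); d=c['attitude']@np.array([(u-c['cx'])/f,(v-c['cy'])/f,1]); o=c['xyz']
    return o+d*(z-o[2])/d[2]
def proj(n,p):
    c,f=cam(n); q=c['attitude'].T@(np.array(p)-c['xyz']); return np.array([c['cx']+f*q[0]/q[2],c['cy']+f*q[1]/q[2]])
def tri(a,b):
    A=np.zeros((3,3));B=np.zeros(3)
    for n,(u,v) in(("top",a),("scene",b)):
        c,f=cam(n); d=c['attitude']@np.array([(u-c['cx'])/f,(v-c['cy'])/f,1]);d/=np.linalg.norm(d)
        P=np.eye(3)-np.outer(d,d);A+=P;B+=P@c['xyz']
    return np.linalg.solve(A,B)
def crop(n,src,u0,v0,u1,v1,k,out):
    im=cv2.imread(src)[v0:v1,u0:u1]; im=cv2.resize(im,None,fx=k,fy=k,interpolation=cv2.INTER_CUBIC); cv2.imwrite(out,im)
E
python3 - <<'E'
from h import *
crop("top","pics/top0.png",130,215,340,335,3.8 and 3.8,"pics/c1.png")
crop("top","pics/top0.png",370,110,510,240,4.5,"pics/c2.png")
crop("scene","pics/scene0.png",80,220,220,360,4.2,"pics/c3.png")
crop("scene","pics/scene0.png",220,140,410,240,4.2,"pics/c4.png")
for p in [(177,257),(440,196),(257,155),(328,143),(200,160),(225,238),(322,238)]: print(p,ray("top",*p,0).round())
E
```

```text
(177, 257) [481. 287.   0.]
(440, 196) [ 629. -417.    0.]
(257, 155) [754.  73.   0.]
(328, 143) [ 785. -122.    0.]
(200, 160) [743. 228.   0.]
(225, 238) [528. 161.   0.]
(322, 238) [522. -94.   0.]
```

View pics/c1.png

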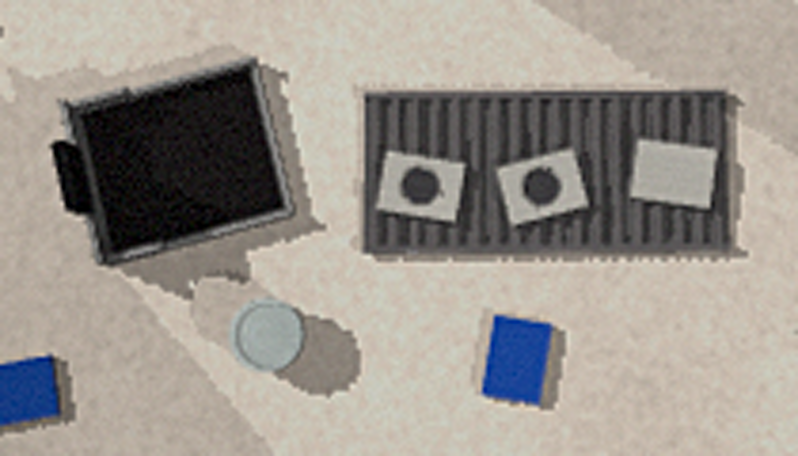

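View pics/c2.png

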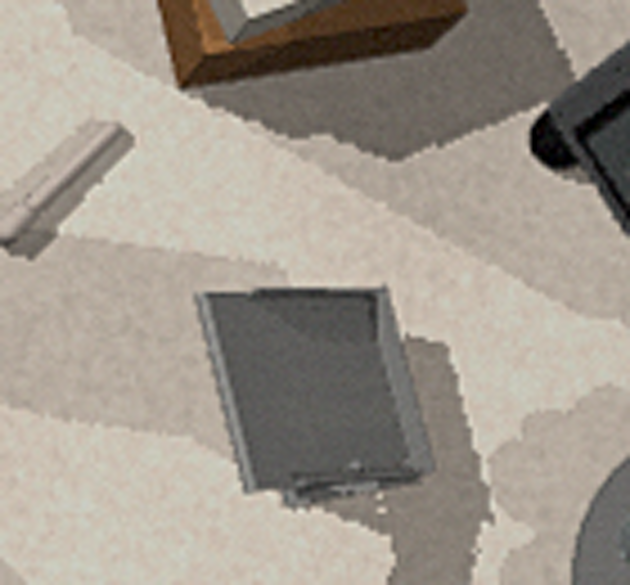

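View pics/c3.png

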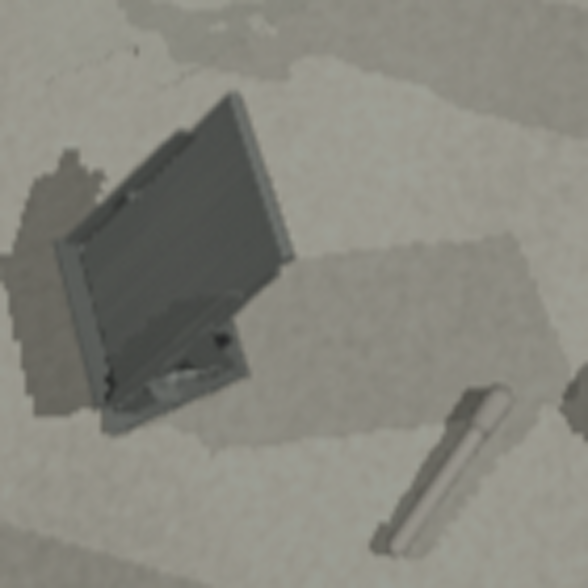

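View pics/c4.png

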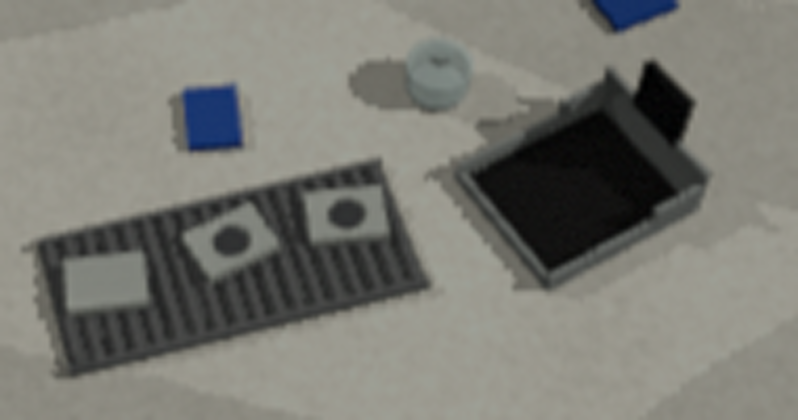

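Run:
```python
from h import *
def grid(src,u0,v0,u1,v1,k,out):
    im=cv2.imread(src)[v0:v1,u0:u1]; im=cv2.resize(im,None,fx=k,fy=k,interpolation=cv2.INTER_CUBIC)
    im=cv2.convertScaleAbs(im,alpha=1.4,beta=10)
    for u in range(u0,u1):
        if u%10==0: cv2.line(im,(int((u-u0+.5)*k),0),(int((u-u0+.5)*k),im.shape[0]),(0,200,255) if u%50==0 else (90,160,90),1); cv2.putText(im,str(u),(int((u-u0+.5)*k)+1,9),0,.32,(0,0,255),1)
    for v in range(v0,v1):
        if v%10==0: cv2.line(im,(0,int((v-v0+.5)*k)),(im.shape[1],int((v-v0+.5)*k)),(0,200,255) if v%50==0 else (90,160,90),1); cv2.putText(im,str(v),(0,int((v-v0+.5)*k)-1),0,.32,(0,0,255),1)
    cv2.imwrite(out,im)
grid("pics/top0.png",138,222,218,292,8.5,"pics/g1.png")
grid("pics/top0.png",405,165,475,230,9,"pics/g2.png")
grid("pics/scene0.png",90,235,160,325,6.6,"pics/g3.png")
grid("pics/scene0.png",320,145,395,215,8.5,"pics/g4.png")
print(tri((415.6,174.9),(149.5,281.4)),tri((425.1,218.9),(136,242.1)))
```

```text
[ 659.14414741 -317.29442043  112.81825894] [ 548.43535779 -334.73469234  111.86947942]
```

View pics/g1.png

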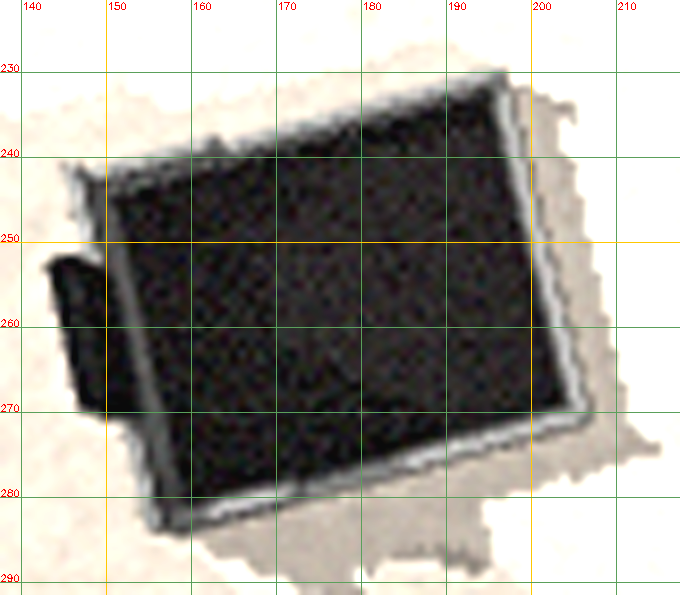

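View pics/g2.png

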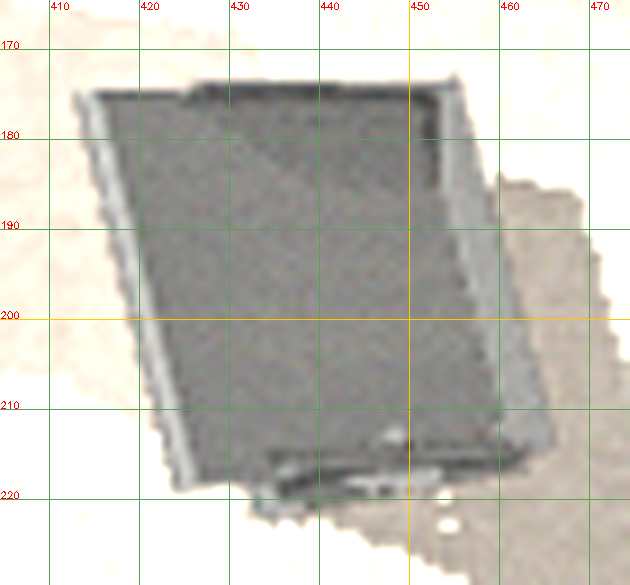

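View pics/g3.png

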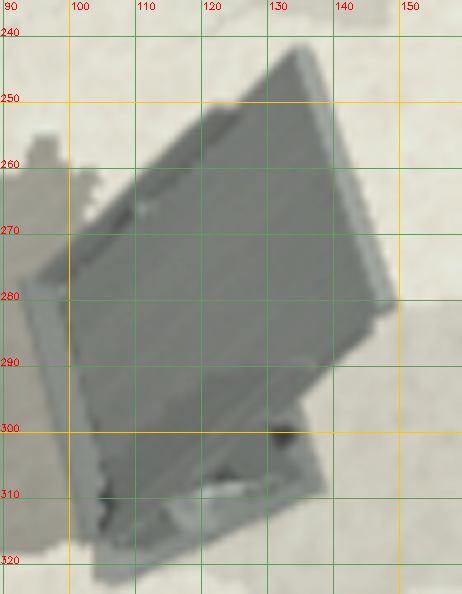

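View pics/g4.png

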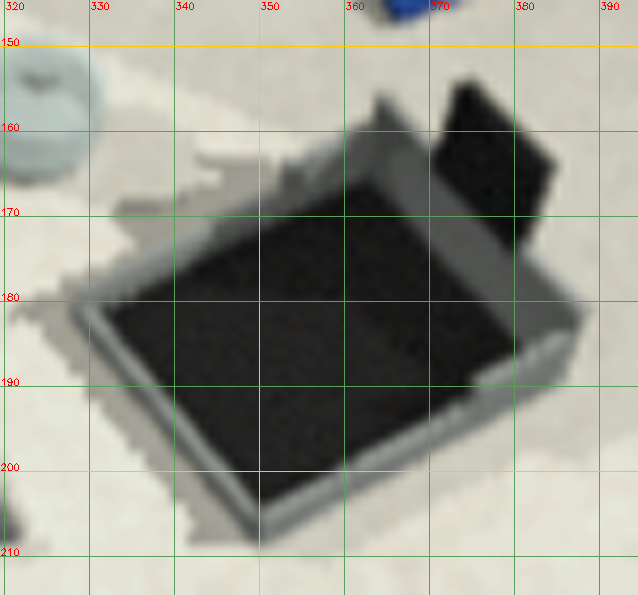

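```bash
cat > fit.py <<'E'
from h import *
from scipy.optimize import least_squares
def fit(obs,x0,free=3):
    def pts(p): 
        c,s=np.cos(p[2]),np.sin(p[2]); R=np.array([[c,-s,0],[s,c,0],[0,0,1]])
        return [R@np.array(l)+[p[0],p[1],0] for _,l,_ in obs]
    r=lambda p:np.concatenate([proj(n,q)-np.array(px) for (n,_,px),q in zip(obs,pts(p))])
    s=least_squares(r,x0,x_scale=[100,100,1]); return s.x,r(s.x).reshape(-1,2)
E
python3 - <<'E'
from fit import *
tr=[("top",(-65,-56,18),(196.8,230.3)),("top",(-65,56,18),(206.5,270)),("top",(65,-56,45),(146.5,241.5)),("top",(65,56,45),(155.5,284)),
("top",(67.5,-23,85),(143.6,252)),("top",(67.5,23,85),(147.5,270)),
("scene",(-65,-56,0),(350,209)),("scene",(-65,56,15),(328,181)),("scene",(65,-56,45),(388,182)),("scene",(65,56,45),(364,155.5)),("scene",(67.5,-23,85),(384.5,163.5)),("scene",(67.5,23,85),(373,154))]
for s in(tr,tr[:6],tr[6:]):
    p,r=fit(s,[480,290,1.4]); print("tray",p[:2].round(1),np.degrees(p[2]).round(2)); print(r.round(1).tolist())
rp=[("top",(0,-56,117),(413.2,175)),("top",(0,56,117),(424,219)),("scene",(0,-56,117),(149.6,281)),("scene",(0,56,117),(135.5,241))]
rp=[(n,(0,-l[1],l[2]),px) for n,l,px in rp]
for s in(rp,rp[:2],rp[2:]):
    p,r=fit(s,[600,-325,1.4]); print("ramp",p[:2].round(1),np.degrees(p[2]).round(2)); print(r.round(1).tolist())
print(tri((413.2,175),(149.6,281)),tri((424,219),(135.5,241)))
E
```

```text
tray [481.  280.9] 104.64
[[0.4, -1.6], [1.5, 0.1], [-0.6, -0.7], [0.6, -0.4], [0.3, -0.2], [0.7, -0.0], [-0.4, 0.3], [-0.6, -1.8], [0.7, -1.5], [0.4, -1.0], [0.4, -0.0], [1.6, -1.3]]
tray [479.6 281.9] 104.03
[[0.3, -0.9], [0.9, 1.0], [-0.9, -0.5], [-0.1, -0.0], [-0.2, 0.1], [0.1, 0.3]]
tray [483.9 278.8] 105.56
[[-0.3, 1.4], [-0.9, -0.5], [0.5, -1.0], [-0.3, -0.2], [0.0, 0.6], [1.0, -0.6]]
ramp [ 603.7 -322.8] -80.22
[[0.2, -0.4], [0.7, -0.5], [-0.1, -0.8], [0.8, -0.1]]
ramp [ 602.6 -321.6] -80.81
[[-0.0, -0.0], [0.0, 0.0]]
ramp [ 604.7 -323.8] -79.66
[[-0.2, -0.4], [0.2, 0.4]]
[ 658.9149829  -314.15754424  112.89129331] [ 547.61374329 -332.862329    115.20955212]
```

```bash
cat >> h.py <<'E'
def grid(src,u0,v0,u1,v1,k,out):
    im=cv2.imread(src)[v0:v1,u0:u1]; im=cv2.resize(im,None,fx=k,fy=k,interpolation=cv2.INTER_CUBIC)
    im=cv2.convertScaleAbs(im,alpha=1.4,beta=10)
    for u in range(u0,u1):
        if u%10==0: cv2.line(im,(int((u-u0+.5)*k),0),(int((u-u0+.5)*k),im.shape[0]),(0,200,255) if u%50==0 else (90,160,90),1); cv2.putText(im,str(u),(int((u-u0+.5)*k)+1,9),0,.32,(0,0,255),1)
    for v in range(v0,v1):
        if v%10==0: cv2.line(im,(0,int((v-v0+.5)*k)),(im.shape[1],int((v-v0+.5)*k)),(0,200,255) if v%50==0 else (90,160,90),1); cv2.putText(im,str(v),(0,int((v-v0+.5)*k)-1),0,.32,(0,0,255),1)
    cv2.imwrite(out,im)
E
python3 - <<'E'
from h import *
grid("pics/top0.png",220,120,350,190,6,"pics/g5.png")
grid("pics/scene0.png",230,240,410,345,4.4,"pics/g6.png")
grid("pics/top0.png",218,230,333,290,6.9,"pics/g7.png")
E
```

```text
(no output)
```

View pics/g5.png

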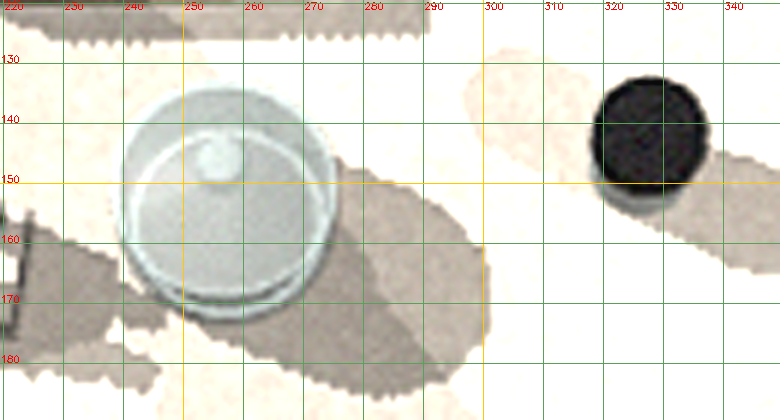

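View pics/g6.png

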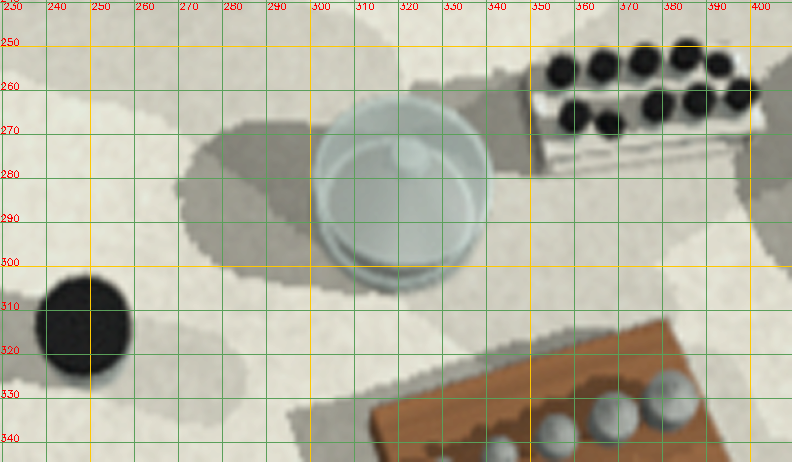

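View pics/g7.png

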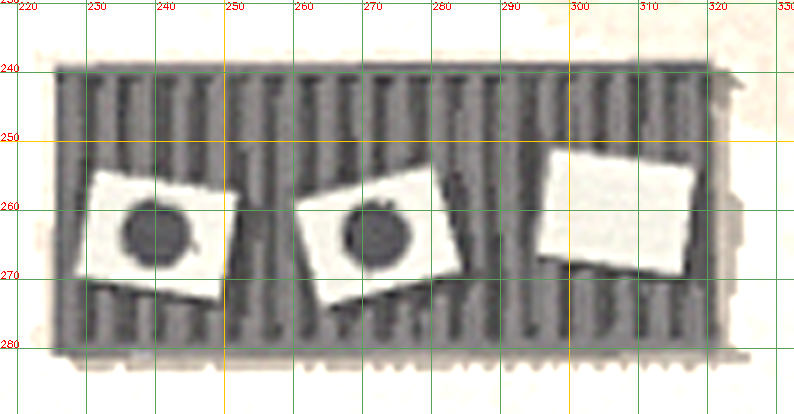

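Run:
```python
from fit import *
print("knob",tri((256,145.5),(322.5,274)).round(1),"cap",tri((328,142),(248,313.5)).round(1))
print("dish bottom low edge top (257,172.8)", ray("top",257,172.8,0).round(1), ray("top",257,172.8,70).round(1), ray("scene",320,262,70).round(1))
print("rack near",[ray("top",*q,0).round(1) for q in((175,168),(222,175.5))])
for q in((225,239),(321,238.5),(225,281),(321,281)): print("drainer",ray("top",*q,10).round(1))
c=[(298,251),(318.5,254),(316.5,269.5),(295.5,266.5)]
P=np.array([ray("top",*q,18) for q in c]);print(P.round(1),P.mean(0), [np.linalg.norm(P[i]-P[(i+1)%4]).round(1) for i in range(4)])
im=cv2.imread("pics/scene0.png");g=cv2.cvtColor(im,cv2.COLOR_BGR2GRAY)
imt=cv2.imread("pics/top0.png");gt=cv2.cvtColor(imt,cv2.COLOR_BGR2GRAY)
for n,G,(u0,v0,u1,v1),th in(("top",gt,(292,247,320,273),150),("scene",g,(233,198,258,217),None)):
    s=G[v0:v1,u0:u1]; t,m=cv2.threshold(s,0,255,cv2.THRESH_OTSU)
    k,l,st,ce=cv2.connectedComponentsWithStats(m); i=1+np.argmax(st[1:,4]); ys,xs=np.where(l==i)
    r=cv2.minAreaRect(np.c_[xs+u0,ys+v0].astype(np.float32)); b=cv2.boxPoints(r)
    W=np.array([ray(n,*q,18)[:2] for q in b]); print(n,t,ce[i]+[u0,v0],ray(n,*(ce[i]+[u0,v0]),18).round(1),W.round(1).tolist())
    L=[W[(j+1)%4]-W[j] for j in range(4)]
    for d in L[:2]: print(np.linalg.norm(d).round(1),np.degrees(np.arctan2(d[1],d[0])).round(1))
```

```text
knob [749.5  72.5  92.4] cap [ 773.1 -117.4   41.1]
dish bottom low edge top (257,172.8) [704.1  74.2   0. ] [684.5  72.6  70. ] [709.7  81.1  70. ]
rack near [array([722.1, 295.8,   0. ]), array([698.5, 168.8,   0. ])]
drainer [524.  160.5  10. ]
drainer [519.8 -90.7  10. ]
drainer [415.  160.9  10. ]
drainer [409.4 -86.2  10. ]
[[487.4 -28.9  18. ]
 [478.5 -81.7  18. ]
 [438.6 -75.   18. ]
 [447.5 -21.2  18. ]] [463.00886298 -51.71873429  18.        ] [np.float64(53.6), np.float64(40.4), np.float64(54.5), np.float64(40.6)]
top 118.0 [306.82779456 260.20241692] [463.1 -51.   18. ] [[447.1, -20.7], [487.1, -26.9], [479.0, -81.2], [439.2, -74.6]]
40.4 -8.9
54.8 -98.4
scene 93.0 [244.68852459 206.47540984] [466.2 -52.7  18. ] [[440.5, -76.2], [450.3, -22.2], [491.8, -29.4], [482.1, -82.3]]
54.8 79.8
42.1 -9.8
```

```bash
cat > plan.py <<'E'
from h import *
def plan(wps,dec=3):
    """wps: (x,y,z,phi_deg of tool y,claw,nrows); prints rows from the measured pose"""
    s=arm.get_state(); p=np.array(s['eef_pos'],float); R=s['tool_rot']; phi=np.degrees(np.arctan2(R[1,1],R[0,1]))
    print("now",p.round(1),round(phi,2),"t",round(s['time'],2),"F",s['ft_force'].round(1),"w",round(s['gripper_width'],3))
    out=[]
    for x,y,z,ph,cl,n in wps:
        tgt=np.array([x,y,z]); 
        for i in range(n,0,-1):
            d=(tgt-p)/i; dph=((ph-phi+180)%360-180)/i; a=np.radians(phi)
            ex=np.array([-np.sin(a),np.cos(a),0]);ey=np.array([np.cos(a),np.sin(a),0])
            t=np.round([d@ex/1000,d@ey/1000,-d[2]/1000],dec); tu=round(-np.radians(dph),3)
            p=p+1000*(t[0]*ex+t[1]*ey-t[2]*np.array([0,0,1])); phi-=np.degrees(tu)
            out.append([cl,*t.tolist(),tu])
    print("end",p.round(1),round(phi,2))
    for i in range(0,len(out),12): print("call:",[v for r in out[i:i+12] for v in r])
E
python3 - <<'E'
from plan import *
plan([(480,-450,248,108.4,1,6),(620,-100,248,106,1,7),(600,150,248,104.3,1,5),(465.5,341,180,104.3,1,6)])
E
```

```text
now [ 212.7 -640.2  247.5] 108.37 t 0.1 F [ 0.5  0.1 -0.2] w 0.999
end [465.3 340.7 180.5] 104.31
call: [1, -0.052, 0.016, -0.0, np.float64(-0.0), 1, -0.052, 0.016, -0.0, np.float64(-0.0), 1, -0.052, 0.016, -0.0, np.float64(-0.0), 1, -0.053, 0.016, -0.0, np.float64(-0.0), 1, -0.052, 0.016, -0.0, np.float64(-0.0), 1, -0.053, 0.016, -0.001, np.float64(-0.0), 1, -0.035, 0.041, 0.0, np.float64(0.006), 1, -0.034, 0.041, 0.0, np.float64(0.006), 1, -0.034, 0.042, 0.0, np.float64(0.006), 1, -0.034, 0.042, 0.0, np.float64(0.006), 1, -0.034, 0.042, 0.0, np.float64(0.006), 1, -0.033, 0.042, 0.0, np.float64(0.006)]
call: [1, -0.034, 0.043, 0.0, np.float64(0.005), 1, -0.01, 0.049, 0.0, np.float64(0.006), 1, -0.01, 0.049, 0.0, np.float64(0.006), 1, -0.009, 0.049, 0.0, np.float64(0.006), 1, -0.009, 0.049, 0.0, np.float64(0.006), 1, -0.008, 0.05, 0.0, np.float64(0.006), 1, 0.014, 0.036, 0.011, np.float64(0.0), 1, 0.014, 0.036, 0.011, np.float64(0.0), 1, 0.014, 0.037, 0.012, np.float64(0.0), 1, 0.014, 0.036, 0.011, np.float64(0.0), 1, 0.013, 0.037, 0.012, np.float64(0.0), 1, 0.014, 0.036, 0.011, np.float64(0.0)]
```

Call:
{"method": "send_rows", "body": {"series": [1,-0.052,0.016,0,0,1,-0.052,0.016,0,0,1,-0.052,0.016,0,0,1,-0.053,0.016,0,0,1,-0.052,0.016,0,0,1,-0.053,0.016,0,0,1,-0.035,0.041,0,0.006,1,-0.034,0.041,0,0.006,1,-0.034,0.042,0,0.006,1,-0.034,0.042,0,0.006,1,-0.034,0.042,0,0.006,1,-0.033,0.042,0,0.006]}}

```text
time: 1.6
eef_pos: [600.1, -148.8, 248.1]
tool_rot: [[-0.96, -0.281, -0.0], [-0.281, 0.96, 0.0], [0.0, 0.0, -1.0]]
ft_force: [0.5, -0.1, -0.5]
gripper_width: 1.0
```

Call:
{"method": "send_rows", "body": {"series": [1,-0.034,0.043,0,0.006,1,-0.01,0.049,0,0.006,1,-0.01,0.049,0,0.006,1,-0.009,0.049,0,0.006,1,-0.009,0.049,0,0.006,1,-0.008,0.05,0,0.006,1,0.014,0.036,0.011,0,1,0.014,0.036,0.011,0,1,0.014,0.037,0.012,0,1,0.014,0.036,0.011,0,1,0.013,0.037,0.012,0,1,0.014,0.036,0.011,0]}}

```text
time: 3.1
eef_pos: [464.8, 341.4, 179.6]
tool_rot: [[-0.969, -0.246, -0.0], [-0.246, 0.969, -0.0], [0.0, -0.0, -1.0]]
ft_force: [-0.6, 0.2, 0.7]
gripper_width: 1.003
```

Run:
```python
from plan import *
for n in("scene","top"): cv2.imwrite(f"pics/{n}1.png",arm.snapshot(n)[:,:,::-1])
grid("pics/scene1.png",310,100,410,220,5,"pics/g8.png")
grid("pics/top1.png",110,200,220,300,5,"pics/g9.png")
print(proj("top",(464.8,341.4,85)),proj("scene",(464.8,341.4,85)))
```

```text
[147.9837017  260.44350839] [378.27062056 158.66260225]
```

View pics/g8.png

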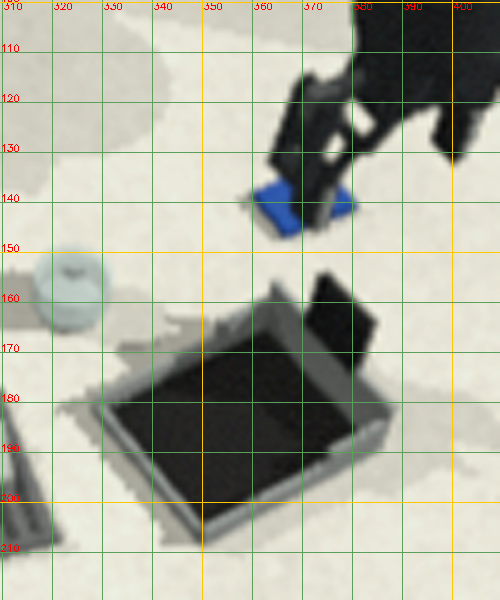

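View pics/g9.png

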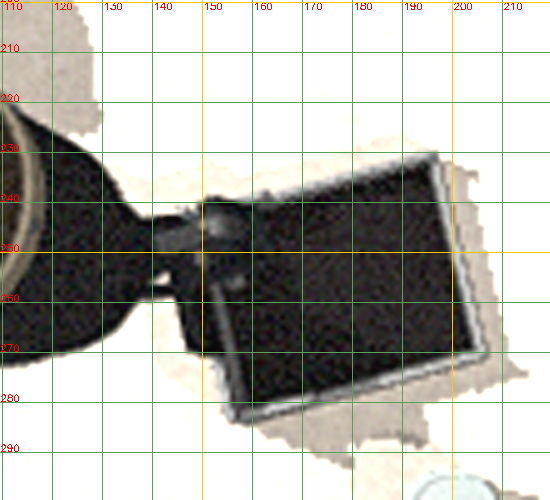

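Run:
```python
from plan import *
plan([(465.5,341,64,104.3,1,5),(465.5,341,64,104.3,1,1)])
```

```text
now [463.5 342.3 178.7] 104.41 t 3.2 F [-0.3 -0.8  0.2] w 0.996
end [466.  340.8  63.7] 104.29
call: [1, -0.0, -0.0, 0.023, np.float64(0.0), 1, -0.0, -0.0, 0.023, np.float64(0.0), 1, -0.001, -0.001, 0.023, np.float64(0.001), 1, -0.0, -0.0, 0.023, np.float64(0.0), 1, -0.001, -0.001, 0.023, np.float64(0.001), 1, 0.0, 0.0, -0.0, np.float64(-0.0)]
```

Call:
{"method": "send_rows", "body": {"series": [1,0,0,0.023,0,1,0,0,0.023,0,1,-0.001,-0.001,0.023,0.001,1,0,0,0.023,0,1,0,0,0.023,0.001,1,0,0,0,0,-1,0,0,0,0,-1,0,0,0,0,-1,0,0,0,0,-1,0,0,0,0,-1,0,0,0,0,-1,0,0,0,0], "squeeze": 60}}

```text
time: 4.7
eef_pos: [467.3, 340.6, 66.1]
tool_rot: [[-0.97, -0.245, 0.001], [-0.245, 0.97, 0.001], [-0.001, 0.001, -1.0]]
ft_force: [-2.5, 2.1, 5.1]
gripper_width: 0.108
```

Run:
```python
from plan import *
s=arm.get_state();print(s['ft_force'].round(1),s['eef_pos'].round(1))
plan([(609.8,327.5,64.5,92,-1,10),(609.8,327.5,64.5,92,-1,1)])
```

```text
[-2.5  2.1  5.1] [467.3 340.6  66.1]
now [467.3 340.6  66.1] 104.16 t 4.7 F [-2.5  2.1  5.1] w 0.108
end [610.2 327.   64.1] 92.01
call: [-1, -0.013, -0.005, 0.0, np.float64(0.021), -1, -0.014, -0.004, 0.0, np.float64(0.021), -1, -0.014, -0.004, 0.0, np.float64(0.021), -1, -0.014, -0.004, 0.0, np.float64(0.021), -1, -0.014, -0.004, 0.0, np.float64(0.021), -1, -0.014, -0.003, 0.0, np.float64(0.021), -1, -0.014, -0.003, 0.0, np.float64(0.022), -1, -0.014, -0.003, 0.001, np.float64(0.021), -1, -0.014, -0.002, 0.0, np.float64(0.022), -1, -0.014, -0.003, 0.001, np.float64(0.021), -1, 0.0, 0.0, -0.0, np.float64(0.0)]
```

Keep z flat apart from what is commanded; first part of the slide.

Call:
{"method": "send_rows", "body": {"series": [-1,-0.008,-0.003,0,0.014,-1,-0.014,-0.005,0,0.022,-1,-0.014,-0.004,0,0.022,-1,-0.014,-0.004,0,0.022,-1,-0.014,-0.004,0,0.022,-1,-0.014,-0.003,0,0.022,-1,-0.014,-0.003,0,0.022,-1,-0.014,-0.003,0,0.022,-1,-0.014,-0.002,0,0.022,-1,-0.014,-0.003,0,0.022,-1,-0.006,0,0,0,-1,0,0,0,0]}}

```text
time: 6.2
eef_pos: [610.7, 326.1, 66.1]
tool_rot: [[-0.999, -0.035, -0.001], [-0.035, 0.999, -0.001], [0.001, -0.001, -1.0]]
ft_force: [-2.8, -2.0, 8.2]
gripper_width: 0.111
```

Run:
```python
from plan import *
cv2.imwrite("pics/top2.png",arm.snapshot("top")[:,:,::-1])
grid("pics/top2.png",110,120,340,290,3.4,"pics/g10.png")
z=arm.get_state()['eef_pos'][2]
plan([(609.8,-27.5,z,92,-1,19)])
```

```text
now [610.7 326.1  66.1] 91.99 t 6.25 F [-2.8 -1.7  7.3] w 0.108
end [610.  -27.1  66.1] 91.99
call: [-1, 0.001, -0.019, -0.0, np.float64(-0.0), -1, 0.001, -0.019, -0.0, np.float64(-0.0), -1, 0.001, -0.019, -0.0, np.float64(-0.0), -1, 0.001, -0.019, -0.0, np.float64(-0.0), -1, 0.001, -0.018, -0.0, np.float64(-0.0), -1, 0.001, -0.019, -0.0, np.float64(-0.0), -1, 0.001, -0.018, -0.0, np.float64(-0.0), -1, 0.001, -0.019, -0.0, np.float64(-0.0), -1, 0.0, -0.018, -0.0, np.float64(-0.0), -1, 0.001, -0.019, -0.0, np.float64(-0.0), -1, 0.0, -0.018, -0.0, np.float64(-0.0), -1, 0.001, -0.019, -0.0, np.float64(-0.0)]
call: [-1, 0.0, -0.018, -0.0, np.float64(-0.0), -1, 0.001, -0.019, -0.0, np.float64(-0.0), -1, 0.0, -0.018, -0.0, np.float64(-0.0), -1, 0.001, -0.019, -0.0, np.float64(-0.0), -1, 0.0, -0.018, -0.0, np.float64(-0.0), -1, 0.001, -0.019, -0.0, np.float64(-0.0), -1, 0.0, -0.018, -0.0, np.float64(-0.0)]
```

View pics/g10.png

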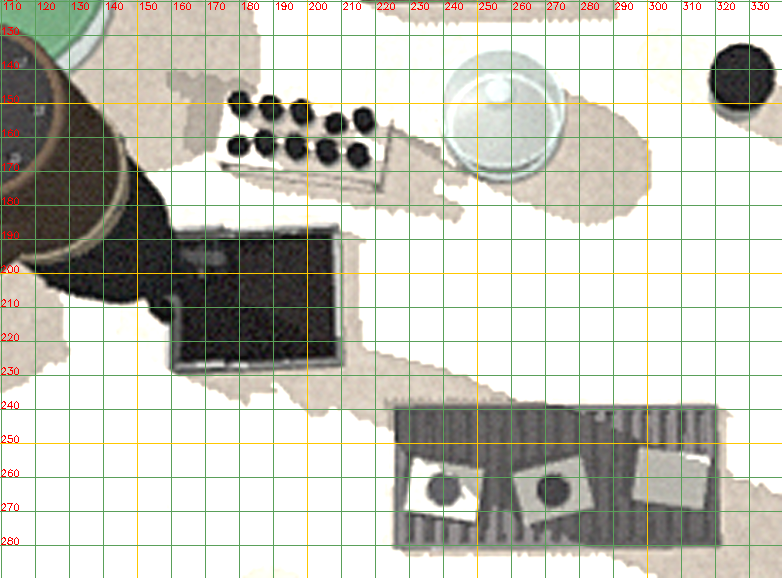

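Call:
{"method": "send_rows", "body": {"series": [-1,0,-0.01,0,0,-1,0.001,-0.018,0,0,-1,0.001,-0.02,0,0,-1,0.001,-0.02,0,0,-1,0.001,-0.02,0,0,-1,0.001,-0.02,0,0,-1,0.001,-0.02,0,0,-1,0.001,-0.02,0,0,-1,0,-0.02,0,0,-1,0.001,-0.02,0,0,-1,0,-0.02,0,0,-1,0.001,-0.02,0,0]}}

```text
time: 7.75
eef_pos: [610.6, 98.7, 66.1]
tool_rot: [[-0.999, -0.035, 0.002], [-0.035, 0.999, 0.001], [-0.002, 0.001, -1.0]]
ft_force: [-0.6, 6.6, 5.0]
gripper_width: 0.103
```

Call:
{"method": "send_rows", "body": {"series": [-1,0,-0.02,0,0,-1,0.001,-0.02,0,0,-1,0,-0.02,0,0,-1,0.001,-0.02,0,0,-1,0,-0.02,0,0,-1,0.001,-0.018,0,0,-1,0,-0.007,0,0]}}

```text
time: 8.62
eef_pos: [611.7, -26.8, 66.0]
tool_rot: [[-0.999, -0.034, 0.002], [-0.034, 0.999, 0.001], [-0.002, 0.001, -1.0]]
ft_force: [0.0, 6.2, 6.7]
gripper_width: 0.111
```

Run:
```python
from plan import *
plan([(596.5,-138,66,99.7,-1,8),(596.5,-138,66,99.7,-1,1)])
```

```text
now [611.7 -26.8  66. ] 91.97 t 8.62 F [0.  6.2 6.7] w 0.111
end [ 597.  -137.7   66. ] 99.71
call: [-1, 0.002, -0.014, 0.0, np.float64(-0.017), -1, 0.003, -0.014, 0.0, np.float64(-0.017), -1, 0.003, -0.014, 0.0, np.float64(-0.017), -1, 0.003, -0.014, 0.0, np.float64(-0.017), -1, 0.003, -0.013, 0.0, np.float64(-0.017), -1, 0.004, -0.013, 0.0, np.float64(-0.017), -1, 0.004, -0.014, 0.0, np.float64(-0.016), -1, 0.003, -0.013, 0.0, np.float64(-0.017), -1, 0.0, -0.0, 0.0, np.float64(0.0)]
```

Call:
{"method": "send_rows", "body": {"series": [-1,0.002,-0.014,0,-0.017,-1,0.003,-0.014,0,-0.017,-1,0.003,-0.014,0,-0.017,-1,0.003,-0.014,0,-0.017,-1,0.003,-0.013,0,-0.017,-1,0.004,-0.013,0,-0.017,-1,0.004,-0.014,0,-0.016,-1,0.003,-0.013,0,-0.017,-1,0,0,0,0]}}

```text
time: 9.75
eef_pos: [596.7, -138.6, 66.0]
tool_rot: [[-0.986, -0.169, 0.001], [-0.169, 0.986, -0.001], [-0.001, -0.001, -1.0]]
ft_force: [0.2, -1.8, 4.8]
gripper_width: 0.114
```

Run:
```python
from plan import *
s=arm.get_state();print(s['eef_pos'],s['ft_force'])
for n in("scene","top"): cv2.imwrite(f"pics/{n}3.png",arm.snapshot(n)[:,:,::-1])
grid("pics/top3.png",330,150,480,250,5.3,"pics/g11.png")
grid("pics/scene3.png",90,180,240,320,4.2,"pics/g12.png")
```

```text
[ 596.68874038 -138.60878998   66.04219538] [ 0.21240392 -1.80414311  4.76991018]
```

View pics/g11.png

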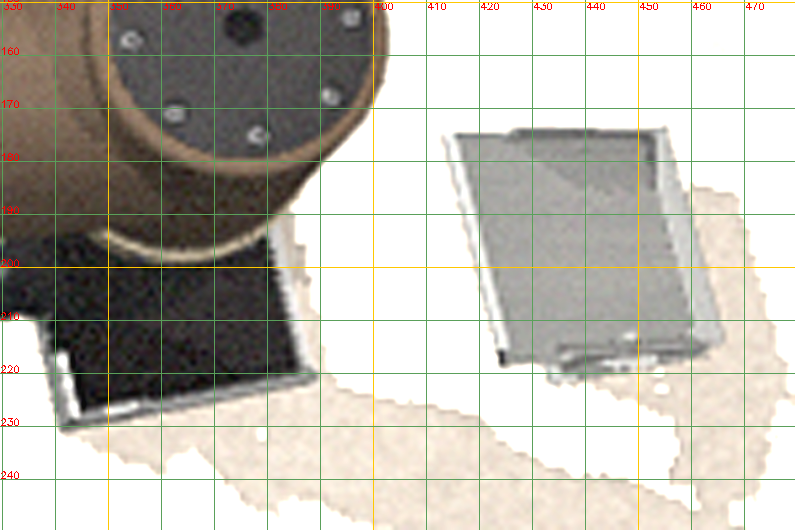

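View pics/g12.png

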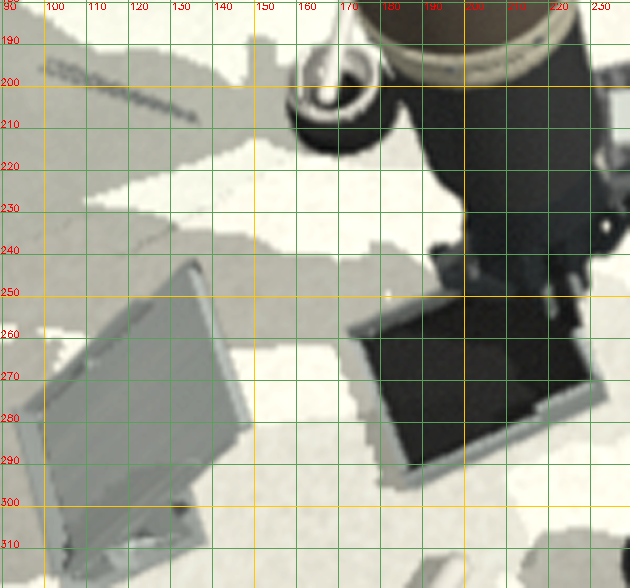

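Run:
```python
from fit import *
phi=np.radians(99.7);g=np.array([596.7,-138.6]);e=np.array([np.cos(phi),np.sin(phi)]);n=np.array([-e[1],e[0]])
m=g-62.5*e
print(m)
for c,l,px in[("top",(-65,56,15),(388.8,221)),("top",(-65,56,0),(388.8,221)),("top",(65,56,45),(341.3,231)),("scene",(-65,-56,0),(185,296)),("scene",(-65,56,15),(172.3,258)),("scene",(65,-56,45),(234,274)),("scene",(65,-56,31),(234,274))]:
    q=[*(m+l[0]*e+l[1]*n),l[2]]; print(c,l,px,proj(c,q).round(1),(proj(c,q)-px).round(1))
rp=[("top",(0,-56,117),(413.2,174.8)),("top",(0,56,117),(423.8,218.8)),("scene",(0,-56,117),(149.6,281)),("scene",(0,56,117),(136,241.5))]
for off in(0,1):
  s=[(n_,l,(px[0]+(.0 if n_=="top" else 0),px[1])) for n_,l,px in rp]
p,r=fit(rp,[600,-325,1.74]);print(p[:2],np.degrees(p[2]),r.round(1).tolist())
# fit tray pose by same method, to compare against robot-known pose
tr=[("top",(-65,56,15),(388.8,221)),("top",(65,56,45),(341.3,231)),("scene",(-65,-56,0),(185,296)),("scene",(-65,56,15),(172.3,258)),("scene",(65,-56,45),(234,274))]
p,r=fit(tr,[607,-200,1.74]);print(p[:2],np.degrees(p[2]),r.round(1).tolist())
```

```text
[ 607.23058622 -200.20646682]
top (-65, 56, 15) (388.8, 221) [390.  220.5] [ 1.2 -0.5]
top (-65, 56, 0) (388.8, 221) [388.6 221.5] [-0.2  0.5]
top (65, 56, 45) (341.3, 231) [343.5 227.9] [ 2.2 -3.1]
scene (-65, -56, 0) (185, 296) [187.1 296.6] [2.1 0.6]
scene (-65, 56, 15) (172.3, 258) [171.8 257.8] [-0.5 -0.2]
scene (65, -56, 45) (234, 274) [232.8 268. ] [-1.2 -6. ]
scene (65, -56, 31) (234, 274) [233.4 270.2] [-0.6 -3.8]
[ 604.30290889 -322.49345135] 99.50599349979993 [[0.2, -0.5], [0.6, -0.5], [0.0, -0.6], [0.5, -0.5]]
[ 608.78755148 -199.85795034] 96.75490116816748 [[0.2, 0.3], [0.7, -4.8], [0.8, 0.5], [0.4, -1.2], [-1.6, -3.9]]
```

Run:
```python
from fit import *
tr=[("top",(-65,56,0),(388.8,221)),("top",(65,56,0),(341.3,231)),("scene",(-65,-56,0),(185,296)),("scene",(-65,56,15),(172.3,258)),("scene",(65,-56,0),(234,275))]
for s in (tr,tr[:2],tr[2:]):
    p,r=fit(s,[607,-200,1.74]);print(p[:2],np.degrees(p[2]),r.round(1).tolist())
grid("pics/top3.png",335,205,395,235,12,"pics/g13.png")
grid("pics/scene3.png",165,250,240,300,10,"pics/g14.png")
```

```text
[ 606.84273644 -201.69395859] 99.10450243648982 [[0.3, 0.9], [-0.0, -0.4], [1.2, 0.5], [-0.9, -0.5], [0.0, 0.3]]
[ 607.17929226 -199.89416411] 100.70780966180044 [[-0.0, 0.0], [0.0, -0.0]]
[ 606.55018131 -201.70414758] 98.57031275137575 [[0.9, 0.3], [-0.8, -0.9], [-0.1, 0.5]]
```

View pics/g13.png

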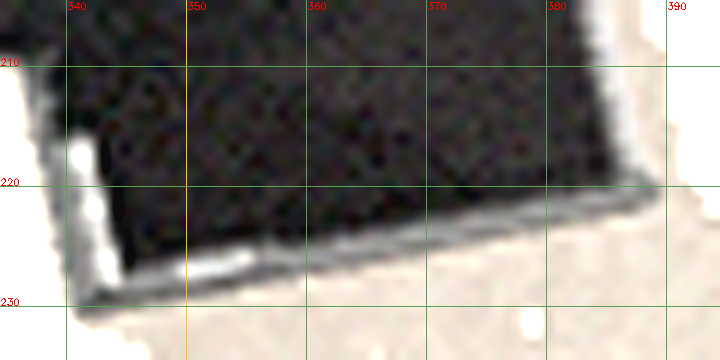

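View pics/g14.png

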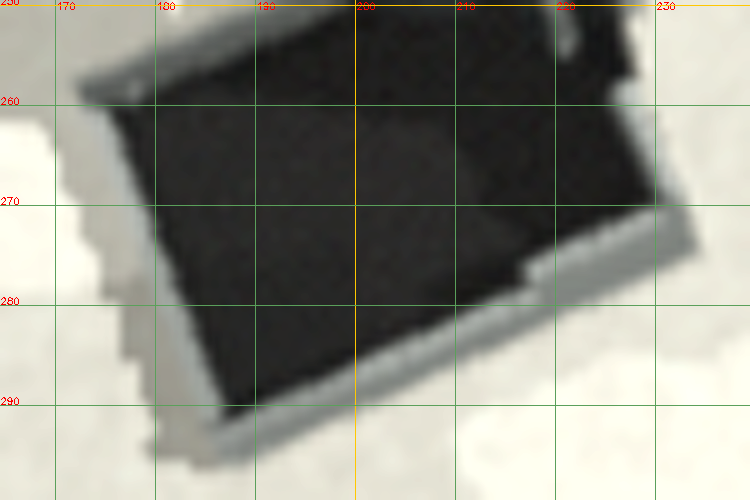

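Run:
```python
from fit import *
for x,y,a in((604,-322.6,99.6),):
    a=np.radians(a);e=np.array([np.cos(a),np.sin(a)]);n=np.array([-e[1],e[0]])
    for l in((-62,-56,0),(-144,-56,0),(-144,56,0),(-62,56,0),(-62,-56,5)):
        q=[*(np.array([x,y])+l[0]*e+l[1]*n),l[2]];print(l,proj("scene",q).round(1),proj("top",q).round(1))
b=[("scene",(-62,-56,0),(139,309.5)),("scene",(-144,-56,0),(105.5,323))]
p,r=fit(b,[604,-322,1.74]);print(p[:2],np.degrees(p[2]),r.round(1).tolist())
```

```text
(-62, -56, 0) [139.1 308.7] [423.2 181.9]
(-144, -56, 0) [106.2 323.4] [452.5 176.4]
(-144, 56, 0) [ 96.2 284.3] [463.2 216.3]
(-62, 56, 0) [127.5 271.1] [433.4 222. ]
(-62, -56, 5) [138.4 308.1] [423.7 181.4]
[ 608.26020342 -320.52623186] 97.15520701460387 [[-0.1, 0.0], [0.1, -0.0]]
```

Run:
```python
from plan import *
plan([(589.6,-236.3,66,99.6,-1,8),(589.6,-236.3,66,99.6,-1,1)])
```

```text
now [ 596.7 -138.6   66.1] 99.74 t 9.85 F [ 0.2 -2.7  5.2] w 0.11
end [ 590.  -236.1   66.1] 99.62
call: [-1, 0.003, -0.012, 0.0, np.float64(0.0), -1, 0.003, -0.012, 0.0, np.float64(0.0), -1, 0.003, -0.012, 0.0, np.float64(0.0), -1, 0.003, -0.012, 0.0, np.float64(0.0), -1, 0.003, -0.012, 0.0, np.float64(0.001), -1, 0.003, -0.012, 0.0, np.float64(0.0), -1, 0.003, -0.012, 0.0, np.float64(0.001), -1, 0.002, -0.011, 0.0, np.float64(0.0), -1, 0.0, -0.0, 0.0, np.float64(0.0)]
```

Call:
{"method": "send_rows", "body": {"series": [-1,0.003,-0.012,0,0,-1,0.003,-0.012,0,0,-1,0.003,-0.012,0,0,-1,0.003,-0.012,0,0,-1,0.003,-0.012,0,0.001,-1,0.003,-0.012,0,0,-1,0.003,-0.012,0,0.001,-1,0.002,-0.011,0,0,-1,0,0,0,0]}}

```text
time: 10.98
eef_pos: [590.0, -235.9, 66.1]
tool_rot: [[-0.986, -0.167, 0.001], [-0.167, 0.986, -0.001], [-0.001, -0.001, -1.0]]
ft_force: [1.0, -0.7, 5.5]
gripper_width: 0.106
```

Run:
```python
from plan import *
s=arm.get_state();print(s['eef_pos'],s['ft_force'],s['tool_rot'][:2,1])
for n in("scene","top"): cv2.imwrite(f"pics/{n}4.png",arm.snapshot(n)[:,:,::-1])
grid("pics/top4.png",360,150,480,250,6,"pics/g15.png")
grid("pics/scene4.png",90,200,210,330,4.5,"pics/g16.png")
```

```text
[ 590.03311778 -235.88065508   66.0738228 ] [ 1.02800277 -0.71758117  5.46081265] [-0.16697591  0.98596066]
```

View pics/g15.png

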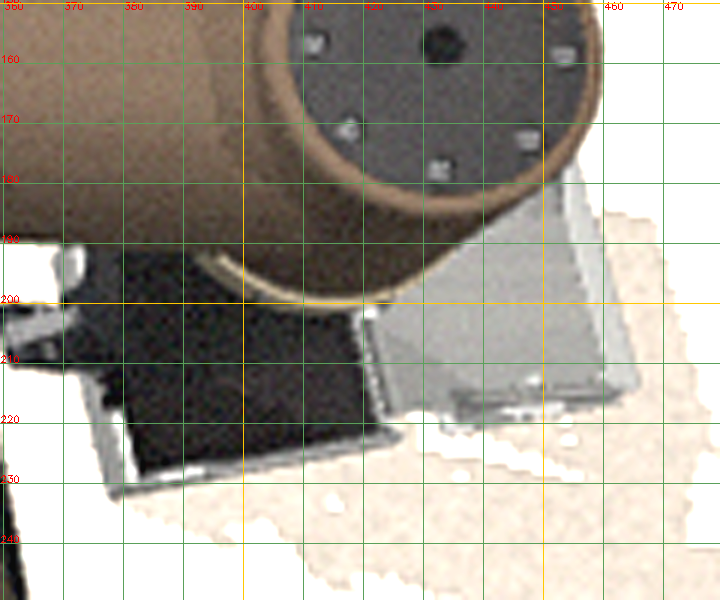

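View pics/g16.png

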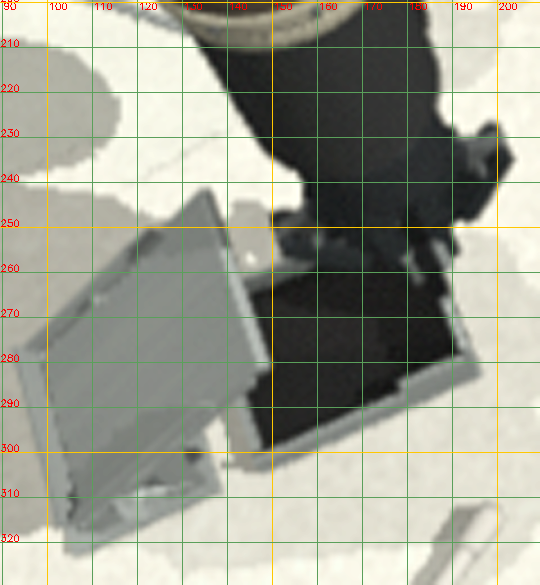

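Run:
```python
from fit import *
a=np.radians(99.6);e=np.array([np.cos(a),np.sin(a)]);n=np.array([-e[1],e[0]]);m=np.array([590,-235.9])-62.5*e
for l,c in(((-65,-56,0),"scene"),((65,-56,0),"scene"),((-65,-56,12),"scene"),((65,56,0),"top"),((-65,56,0),"top")):
    print(l,proj(c,[*(m+l[0]*e+l[1]*n),l[2]]).round(1))
tr=[("top",(-65,56,0),(426,222.5)),("top",(65,56,0),(378.5,232)),("scene",(-65,-56,0),(145.5,303.5)),("scene",(65,-56,0),(195,282.5))]
p,r=fit(tr,[600,-300,1.74]);print(m,p[:2],np.degrees(p[2]),r.round(1).tolist())
grid("pics/scene4.png",95,265,200,330,7.5,"pics/g17.png")
```

```text
(-65, -56, 0) [147.9 305. ]
(65, -56, 0) [197.1 283. ]
(-65, -56, 12) [146.5 303.4]
(65, 56, 0) [377.7 232.4]
(-65, 56, 0) [425.3 223.3]
[ 600.42304667 -297.52475232] [ 599.11532911 -300.99877227] 98.92782826688578 [[0.4, 1.5], [0.3, 0.6], [0.6, 1.3], [0.6, 0.8]]
```

View pics/g17.png

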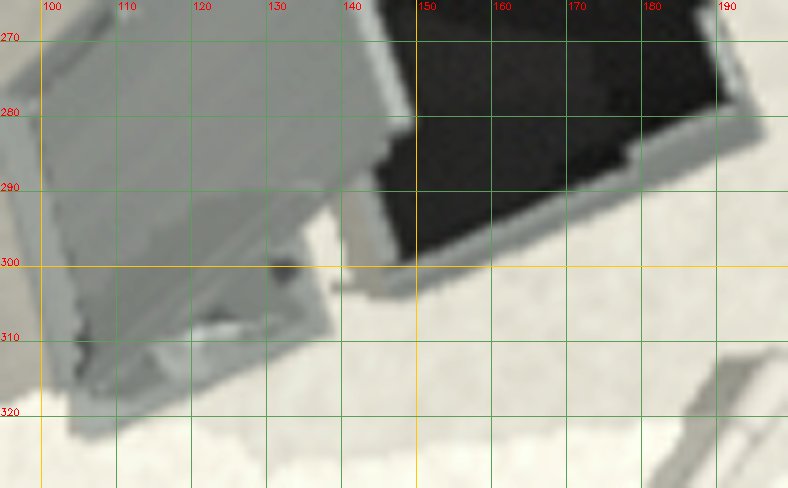

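Call:
{"method": "send_rows", "body": {"series": [0,0,0,0,0,1,0,0,0,0,1,0,0,0,0,1,0,0,0,0,1,0,0,-0.01,0,1,0,0,-0.025,0,1,0,0,-0.04,0,1,0,0,-0.04,0,1,0,0,0,0]}}

```text
time: 12.2
eef_pos: [591.8, -235.5, 185.2]
tool_rot: [[-0.986, -0.168, 0.007], [-0.168, 0.986, -0.002], [-0.007, -0.003, -1.0]]
ft_force: [0.3, 1.2, 0.3]
gripper_width: 0.995
```

Run:
```python
from plan import *
plan([(560,-180,180,108,0.4,1+1),(464.7,-51.9,120,171,0.4,8),(464.7,-51.9,60,171,0.4,3)])
for n in("scene",): cv2.imwrite(f"pics/{n}5.png",arm.snapshot(n)[:,:,::-1])
grid("pics/scene5.png",95,200,230,330,4.5,"pics/g18.png")
```

```text
now [ 591.8 -235.5  185.2] 99.65 t 12.2 F [0.3 1.2 0.3] w 0.995
end [464.6 -52.   60.2] 170.98
call: [0.4, 0.011, 0.03, 0.003, np.float64(-0.073), 0.4, 0.009, 0.031, 0.002, np.float64(-0.073), 0.4, 0.006, 0.019, 0.008, np.float64(-0.137), 0.4, 0.004, 0.02, 0.007, np.float64(-0.137), 0.4, 0.001, 0.02, 0.008, np.float64(-0.138), 0.4, -0.002, 0.02, 0.007, np.float64(-0.137), 0.4, -0.004, 0.019, 0.008, np.float64(-0.138), 0.4, -0.007, 0.019, 0.007, np.float64(-0.137), 0.4, -0.009, 0.017, 0.008, np.float64(-0.138), 0.4, -0.012, 0.016, 0.007, np.float64(-0.137), 0.4, -0.0, -0.0, 0.02, np.float64(-0.0), 0.4, -0.0, -0.0, 0.02, np.float64(-0.0)]
call: [0.4, -0.0, -0.0, 0.02, np.float64(-0.0)]
```

View pics/g18.png

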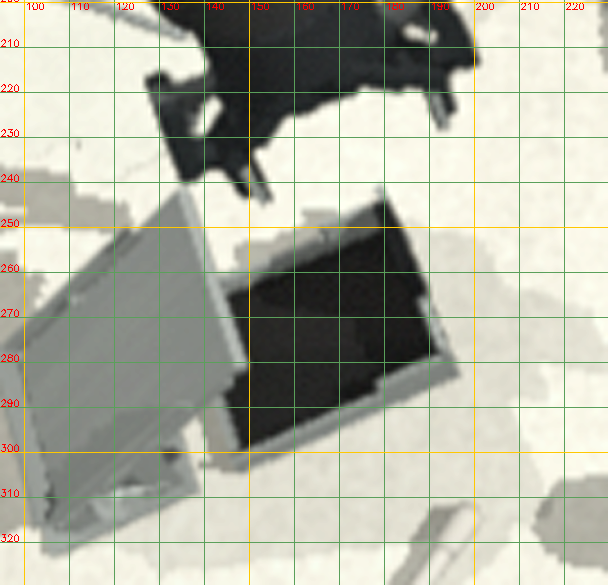

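Call:
{"method": "send_rows", "body": {"series": [0.4,0.011,0.03,0.003,-0.073,0.4,0.009,0.031,0.002,-0.073,0.4,0.006,0.019,0.008,-0.137,0.4,0.004,0.02,0.007,-0.137,0.4,0.001,0.02,0.008,-0.138,0.4,-0.002,0.02,0.007,-0.137,0.4,-0.004,0.019,0.008,-0.138,0.4,-0.007,0.019,0.007,-0.137,0.4,-0.009,0.017,0.008,-0.138,0.4,-0.012,0.016,0.007,-0.137,0.4,0,0,0.02,0,0.4,0,0,0.02,0]}}

```text
time: 13.75
eef_pos: [462.1, -51.3, 74.6]
tool_rot: [[-0.157, -0.988, -0.0], [-0.988, 0.157, 0.0], [-0.0, 0.0, -1.0]]
ft_force: [0.1, 0.0, -0.2]
gripper_width: 0.701
```

Run:
```python
from plan import *
plan([(464.7,-51.9,27,171,0.4,4)])
for n in("scene","top"): cv2.imwrite(f"pics/{n}6.png",arm.snapshot(n)[:,:,::-1])
grid("pics/scene6.png",210,140,340,250,6,"pics/g19.png")
grid("pics/top6.png",220,200,350,300,6,"pics/g20.png")
```

```text
now [462.1 -51.3  74.6] 170.99 t 13.75 F [ 0.1  0.  -0.2] w 0.701
end [465.1 -51.7  26.6] 170.99
call: [0.4, 0.0, -0.001, 0.012, np.float64(-0.0), 0.4, 0.0, -0.001, 0.012, np.float64(-0.0), 0.4, 0.0, -0.0, 0.012, np.float64(-0.0), 0.4, 0.0, -0.001, 0.012, np.float64(-0.0)]
```

View pics/g19.png

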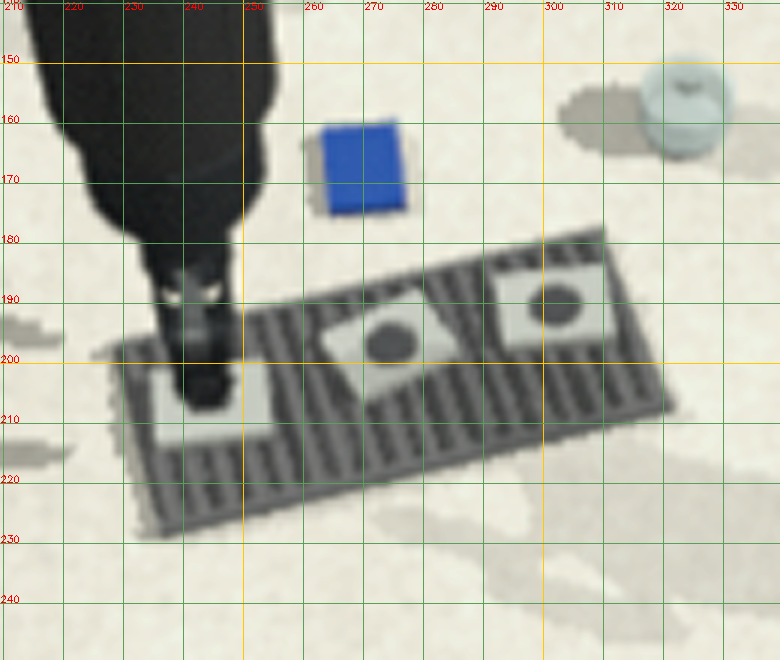

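View pics/g20.png

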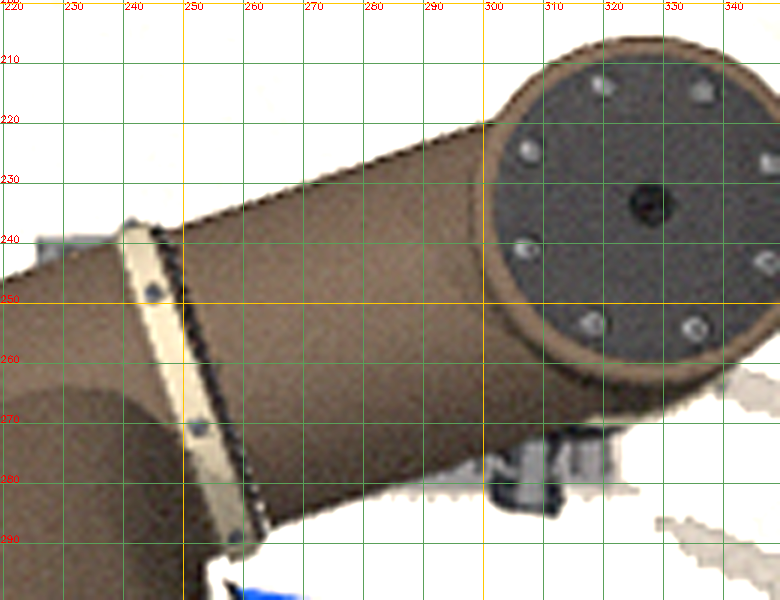

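Call:
{"method": "send_rows", "body": {"series": [0.4,0,-0.001,0.015,0,0.4,0,-0.001,0.015,0,0.4,0,0,0.012,0,0.4,0,0,0.005,0,0.4,0,0,0,0]}}

```text
time: 14.48
eef_pos: [464.4, -51.9, 28.2]
tool_rot: [[-0.157, -0.988, -0.001], [-0.988, 0.157, -0.0], [0.0, 0.001, -1.0]]
ft_force: [-0.8, -0.4, -1.0]
gripper_width: 0.694
```

Run:
```python
from plan import *
plan([(464.7,-51.9,27,171,0.4,1)])
for n in("scene",): cv2.imwrite(f"pics/{n}7.png",arm.snapshot(n)[:,:,::-1])
grid("pics/scene7.png",220,170,280,230,9,"pics/g21.png")
```

```text
now [464.4 -51.9  28.2] 170.95 t 14.47 F [-0.8 -0.4 -1. ] w 0.694
end [464.4 -51.9  27.2] 171.01
call: [0.4, 0.0, -0.0, 0.001, np.float64(-0.001)]
```

View pics/g21.png

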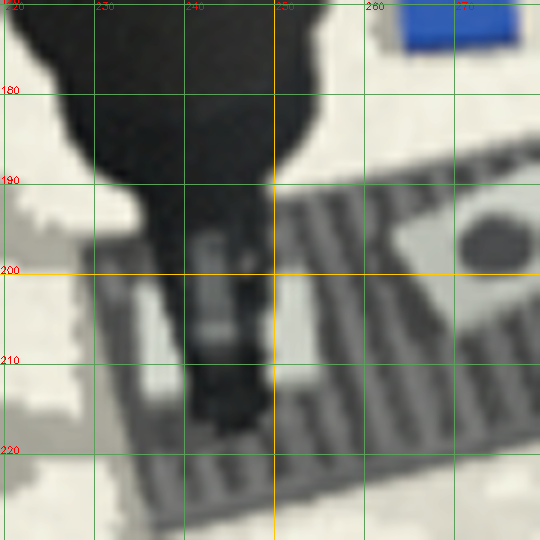

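Run:
```python
from plan import *
for z in(5,10,15,20,25): print(z,ray("scene",245,217.5,z).round(1))
```

```text
5 [493.7 -59.8   5. ]
10 [496.8 -60.1  10. ]
15 [499.8 -60.4  15. ]
20 [502.8 -60.7  20. ]
25 [505.8 -61.   25. ]
```

Call:
{"method": "send_rows", "body": {"series": [0.4,0,0,0.002,0,0.4,0,0,0.002,0,0.4,0,0,0,0]}}

```text
time: 14.9
eef_pos: [464.5, -51.8, 24.3]
tool_rot: [[-0.157, -0.988, -0.0], [-0.988, 0.157, -0.0], [0.0, 0.0, -1.0]]
ft_force: [0.3, -0.4, 0.6]
gripper_width: 0.7
```

No contact; close gently.

Call:
{"method": "send_rows", "body": {"series": [0,0,0,0,0,-0.3,0,0,0,0,-0.3,0,0,0,0,-0.3,0,0,0,0], "squeeze": 30}}

```text
time: 15.4
eef_pos: [465.9, -51.8, 25.7]
tool_rot: [[-0.156, -0.988, 0.003], [-0.988, 0.156, -0.0], [-0.0, -0.002, -1.0]]
ft_force: [-1.0, -0.9, 14.0]
gripper_width: 0.46
```

Run:
```python
from plan import *
s=arm.get_state();print(s['ft_force'],s['gripper_width'],s['eef_pos'])
for n in("scene",): cv2.imwrite(f"pics/{n}8.png",arm.snapshot(n)[:,:,::-1])
grid("pics/scene8.png",220,170,280,230,9,"pics/g22.png")
```

```text
[-0.96392536 -0.89153592 14.01492758] 0.4595802855012648 [465.87718137 -51.76937345  25.69517207]
```

View pics/g22.png

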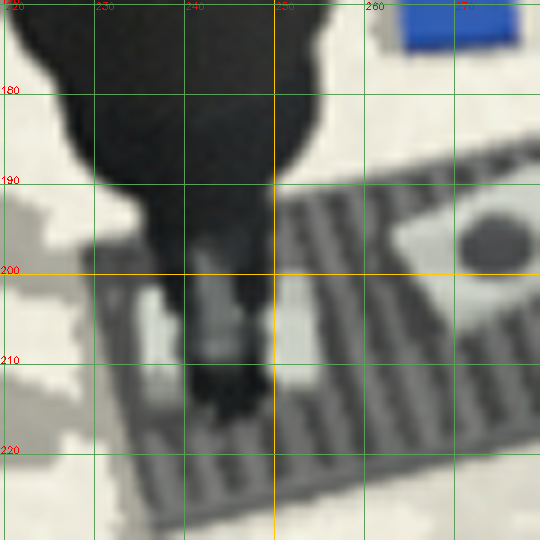

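Call:
{"method": "send_rows", "body": {"series": [-0.3,0,0,-0.004,0,-0.3,0,0,-0.012,0,-0.3,0,0,-0.02,0,-0.3,0,0,-0.03,0,-0.3,0,0,-0.04,0,-0.3,0,0,-0.04,0,-0.3,0,0,-0.03,0,-0.3,0,0,0,0]}}

```text
time: 16.45
eef_pos: [465.7, -51.5, 203.3]
tool_rot: [[-0.157, -0.988, 0.005], [-0.988, 0.157, 0.001], [-0.002, -0.005, -1.0]]
ft_force: [0.3, 0.7, -0.5]
gripper_width: 0.454
```

Run:
```python
from plan import *
plan([(601.3,-306.8,200,189.6,-0.3,11),(601.3,-306.8,200,189.6,-0.3,1)])
for n in("scene",): cv2.imwrite(f"pics/{n}9.png",arm.snapshot(n)[:,:,::-1])
crop("scene","pics/scene9.png",150,80,300,230,4,"pics/c9.png")
```

```text
now [465.7 -51.5 203.3] 170.96 t 16.45 F [ 0.3  0.7 -0.5] w 0.454
end [ 601.  -307.   200.3] 189.58
call: [-0.3, 0.021, -0.016, 0.0, np.float64(-0.03), -0.3, 0.021, -0.015, 0.0, np.float64(-0.03), -0.3, 0.022, -0.015, 0.0, np.float64(-0.029), -0.3, 0.022, -0.014, 0.0, np.float64(-0.03), -0.3, 0.023, -0.013, 0.0, np.float64(-0.029), -0.3, 0.023, -0.012, 0.001, np.float64(-0.03), -0.3, 0.024, -0.012, 0.0, np.float64(-0.029), -0.3, 0.024, -0.011, 0.001, np.float64(-0.03), -0.3, 0.024, -0.01, 0.0, np.float64(-0.029), -0.3, 0.024, -0.01, 0.001, np.float64(-0.03), -0.3, 0.025, -0.009, 0.0, np.float64(-0.029), -0.3, -0.0, -0.0, 0.0, np.float64(-0.0)]
```

View pics/c9.png

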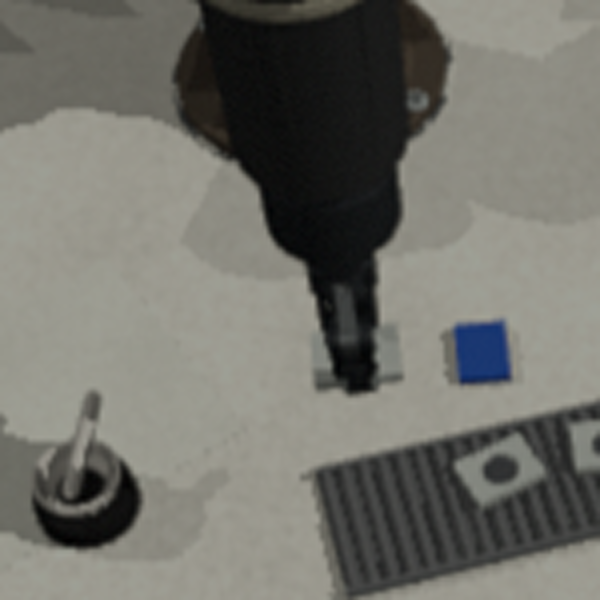

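Call:
{"method": "send_rows", "body": {"series": [-0.3,0.021,-0.016,0,-0.03,-0.3,0.021,-0.015,0,-0.03,-0.3,0.022,-0.015,0,-0.029,-0.3,0.022,-0.014,0,-0.03,-0.3,0.023,-0.013,0,-0.029,-0.3,0.023,-0.012,0.001,-0.03,-0.3,0.024,-0.012,0,-0.029,-0.3,0.024,-0.011,0.001,-0.03,-0.3,0.024,-0.01,0,-0.029,-0.3,0.024,-0.01,0.001,-0.03,-0.3,0.02,-0.007,0,-0.029,-0.3,0.005,-0.002,0,0]}}

```text
time: 18.0
eef_pos: [599.3, -307.9, 195.3]
tool_rot: [[0.165, -0.986, -0.003], [-0.986, -0.165, 0.001], [-0.001, 0.003, -1.0]]
ft_force: [0.7, 0.2, -0.1]
gripper_width: 0.463
```

Run:
```python
from plan import *
plan([(601.3,-306.8,159,189.6,-0.3,5),(601.3,-306.8,159,189.6,-0.3,1)])
```

```text
now [ 599.3 -307.9  195.3] -170.51 t 18.0 F [ 0.7  0.2 -0.1] w 0.463
end [ 601.1 -306.6  159.3] -170.39
call: [-0.3, -0.0, -0.0, 0.007, np.float64(-0.0), -0.3, -0.0, -0.001, 0.007, np.float64(-0.0), -0.3, -0.0, -0.0, 0.007, np.float64(-0.001), -0.3, -0.0, -0.001, 0.008, np.float64(-0.0), -0.3, -0.001, -0.0, 0.007, np.float64(-0.001), -0.3, 0.0, -0.0, 0.0, np.float64(0.0)]
```

Call:
{"method": "send_rows", "body": {"series": [-0.3,0,0,0,0,-0.3,0,0,0.008,0,-0.3,0,-0.001,0.01,0,-0.3,0,0,0.01,0,-0.3,-0.001,-0.001,0.005,0,-0.3,0,0,0,0,-0.3,0,0,0,0]}}

```text
time: 18.88
eef_pos: [601.9, -306.0, 164.6]
tool_rot: [[0.166, -0.986, 0.0], [-0.986, -0.166, -0.0], [0.0, -0.0, -1.0]]
ft_force: [0.2, -0.2, -0.3]
gripper_width: 0.453
```

Run:
```python
from plan import *
plan([(601.3,-306.8,159,189.6,-0.3,1)])
print(arm.get_state()['tool_rot'])
for n in("scene","top"): cv2.imwrite(f"pics/{n}10.png",arm.snapshot(n)[:,:,::-1])
plan([(601.3,-306.8,159,189.6,-0.3,1)])
grid("pics/scene10.png",90,180,210,310,4.6,"pics/g23.png")
grid("pics/top10.png",370,150,480,250,5.8,"pics/g24.png")
```

```text
now [ 601.9 -306.   164.6] -170.42 t 18.88 F [ 0.2 -0.2 -0.3] w 0.453
end [ 601.1 -307.1  158.6] -170.42
call: [-0.3, 0.001, 0.001, 0.006, np.float64(-0.0)]
[[ 1.66353242e-01 -9.86066123e-01  4.47489406e-04]
 [-9.86066175e-01 -1.66353361e-01 -2.42303203e-04]
 [ 3.13368346e-04 -4.00946243e-04 -9.99999871e-01]]
now [ 601.9 -306.   164.7] -170.43 t 18.98 F [-0.7  0.1 -0.7] w 0.457
end [ 601.1 -307.2  158.7] -170.43
call: [-0.3, 0.001, 0.001, 0.006, np.float64(-0.0)]
```

View pics/g23.png

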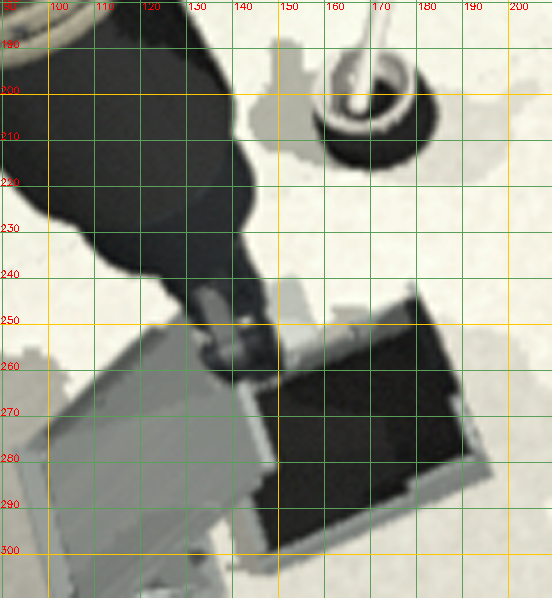

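View pics/g24.png

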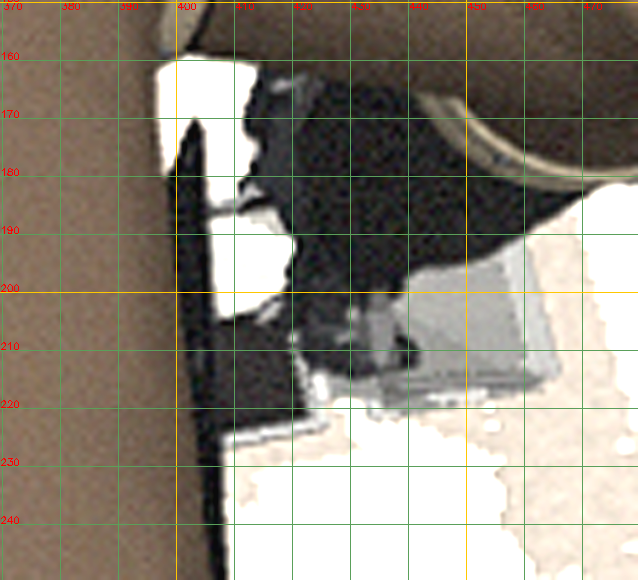

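Run:
```python
from h import *
crop("scene","pics/scene10.png",110,220,170,290,8,"pics/c10.png")
crop("top","pics/top10.png",390,150,460,230,7,"pics/c11.png")
# predicted plate corners
e=np.array([-.166,.986]);n=np.array([-.986,-.166]);c0=np.array([601.9,-306.0])
for l in((27,20),(27,-20),(-27,-20),(-27,20)):
    q=[*(c0+l[0]*e+l[1]*n),158]; print(l,proj("top",q).round(1),proj("scene",q).round(1))
```

```text
(27, 20) [408.1 203.6] [153.6 237.8]
(27, -20) [404.1 187.3] [158.7 251.9]
(-27, -20) [426.2 183.2] [135.2 261.8]
(-27, 20) [430.4 199.4] [130.5 247.3]
```

View pics/c10.png

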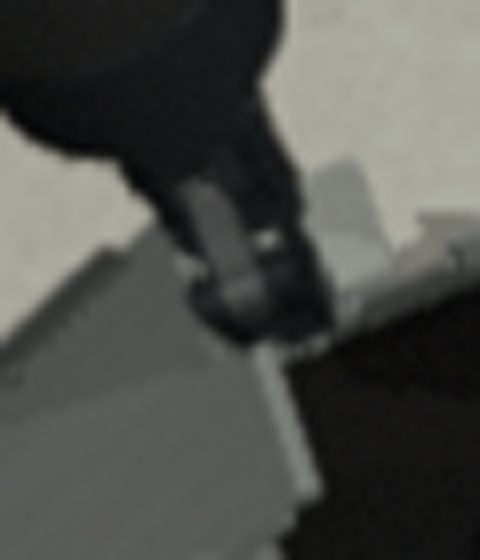

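View pics/c11.png

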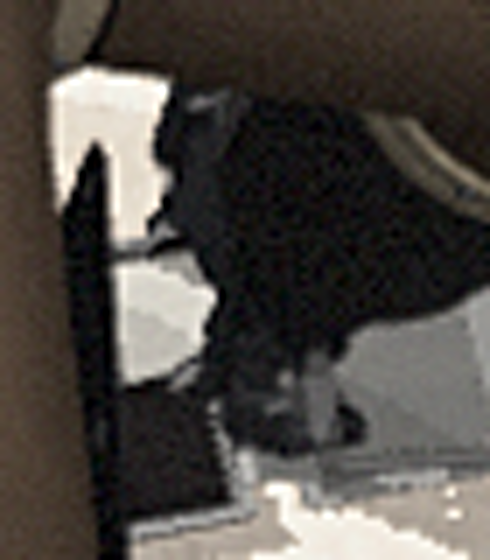

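Call:
{"method": "send_rows", "body": {"series": [-0.3,0,0,0.003,0,-0.3,0,0,0.003,0,-0.3,0,0,0,0,-0.3,0,0,0,0]}}

```text
time: 19.48
eef_pos: [601.7, -306.0, 158.3]
tool_rot: [[0.166, -0.986, -0.0], [-0.986, -0.166, -0.0], [0.0, 0.0, -1.0]]
ft_force: [-0.9, -0.3, -0.7]
gripper_width: 0.459
```

Call:
{"method": "send_rows", "body": {"series": [1,0,0,0,0,1,0,0,0,0,1,0,0,0,0,1,0,0,0,0,1,0,0,0,0,1,0,0,0,0]}}

```text
time: 20.23
eef_pos: [601.7, -305.9, 158.3]
tool_rot: [[0.166, -0.986, 0.0], [-0.986, -0.166, -0.0], [0.0, -0.0, -1.0]]
ft_force: [-0.3, 0.8, 0.3]
gripper_width: 0.997
```

Run:
```python
from plan import *
for n in("scene",): cv2.imwrite(f"pics/{n}11.png",arm.snapshot(n)[:,:,::-1])
crop("scene","pics/scene11.png",90,200,220,330,4.5,"pics/c12.png")
plan([(601.3,-306.8,220,189.6,1,2),(560,-150,250,189.6,1,5)])
```

```text
now [ 601.7 -305.9  158.3] -170.43 t 20.27 F [ 0.3 -0.6  0.8] w 1.001
end [ 560.  -149.7  250.3] -170.38
call: [1, 0.0, 0.0, -0.031, np.float64(-0.0), 1, 0.001, 0.001, -0.031, np.float64(-0.001), 1, -0.032, 0.003, -0.006, np.float64(0.0), 1, -0.032, 0.003, -0.006, np.float64(0.0), 1, -0.033, 0.003, -0.006, np.float64(0.0), 1, -0.032, 0.003, -0.006, np.float64(0.0), 1, -0.033, 0.002, -0.006, np.float64(0.0)]
```

View pics/c12.png

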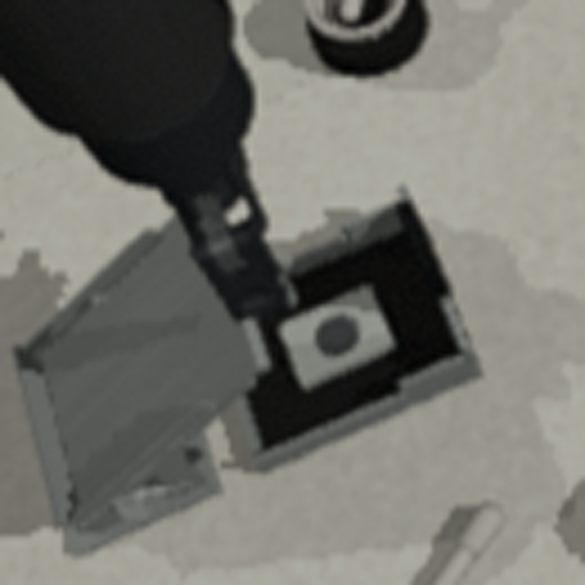

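The plate turned over: it lies in the tray with its well up, around (165,275). I'll retreat clear, then check again.

Call:
{"method": "send_rows", "body": {"series": [1,0,0,-0.031,0,1,0,0,-0.031,0,1,0,0,-0.03,0,1,-0.032,0.003,-0.006,0,1,-0.045,0.02,-0.006,0,1,-0.045,0.03,-0.006,0,1,-0.045,0.03,-0.006,0,1,-0.04,0.03,0,0,1,-0.04,0.03,0,0,1,-0.02,0.01,0,0,1,0,0,0,0,1,0,0,0,0]}}

```text
time: 21.78
eef_pos: [406.8, -68.1, 274.6]
tool_rot: [[0.167, -0.986, 0.001], [-0.986, -0.167, -0.0], [0.0, -0.001, -1.0]]
ft_force: [0.4, 0.6, 0.7]
gripper_width: 1.002
```

Run:
```python
from fit import *
s=arm.get_state();print(s['eef_pos'],s['time'],s['ft_force'])
for n in("scene","top"): cv2.imwrite(f"pics/{n}12.png",arm.snapshot(n)[:,:,::-1])
grid("pics/scene12.png",90,220,210,330,5,"pics/g25.png")
grid("pics/top12.png",360,160,480,240,6,"pics/g26.png")
```

```text
[406.81443433 -68.12834155 274.57055274] 21.775 [0.37779622 0.64106381 0.74114385]
```

View pics/g25.png

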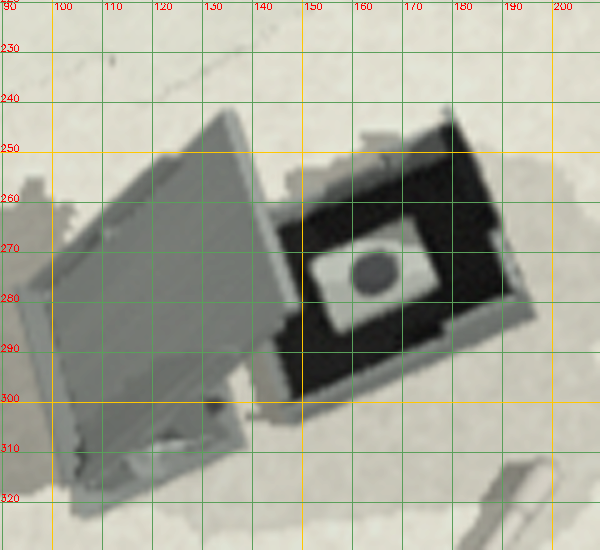

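View pics/g26.png

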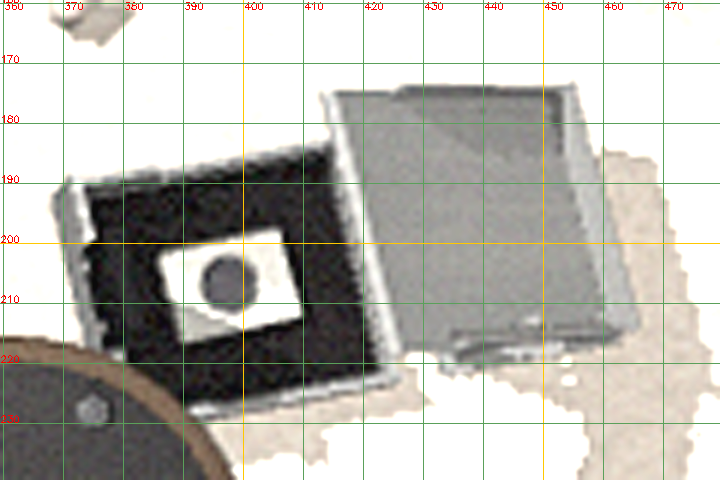

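View pics/scene12.png

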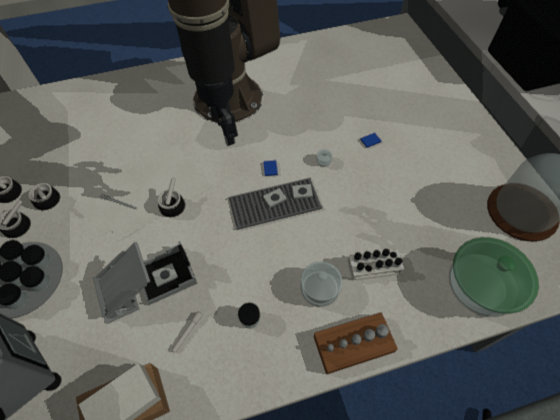

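Run:
```python
from plant import arm
print(arm.sign_off())
```

```text
the job is handed in; nothing more can be done
None
```

I slid the tray to the ramp by its tab and dropped the well-down plate across the edge. It turned over once and now lies in the tray with its well up. The job was handed in at about 22 s.

- **Tray:** It went along the corridor between the drainer and the rack and dish, with an expected 25–30 mm clear on each side. The bench pushed up on the tool with 5–8 N at each reading, so the tray did not lift. Going by the arm's position, its middle is within 1 mm of the berth and square to within 0.2°.
- **Plate:** I let it go level, with its underside about 24 mm above the edge and its middle about 16.5 mm out. The last pictures from both cameras show it well-up, clear of the walls and apparently flat. I did not touch it again.
- **Everything else:** In the last scene picture the spare plates, blue look-alikes, mortar, jar, weighing bottle and pestle are where they began. The arm had moved well clear and was touching nothing.

**Checks that disagreed:**
- **Berth fit:** My rough camera fit of the tray there differed from the arm's position by about 3.5 mm and 0.7°. A closer look showed that I had misread one corner; the tray and ramp-base lines then matched within about half a pixel.
- **Camera bias:** The two cameras differed by 2–5 mm on the tray and plate at the start, so I used their average.
- **Drainer contact:** As the fingers closed on the plate, the tool read 14 N upward, most likely from the fingertips touching the drainer's ribs.

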